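# Lay the cork roller in the V rest

### The arm

A 6-joint arm with a two-finger parallel gripper is mounted at the origin on the work surface. World frame = base frame: x ahead of the robot, y to its left, z up, the work surface at z = 0. Lengths are in m, angles in rad, forces in N, time in s.
With the tool pointing down it reaches from about 0.325 to 0.775 m from the base axis. Payload 5.5 kg.
Tool frame: the origin (TCP) lies on the mounting face of the last link; the fingertips stand 182 mm ahead of it and the grasp point (between the pads) lies 163 mm ahead of it; z points along the fingers, y is the direction in which the jaws open and shut (so a half turn about z gives the same grasp; the last joint's range is limited). The gripper opens to 88 mm and grips with 3 to 60 N. Pads are 20 mm wide; open, the fingers measure 115 mm over their backs; the gripper's body (75 mm by 178 mm) begins 61 mm behind the grasp point.
Start: joints at [-1.23, 0.091, 1.231, -0, 1.82, -0.057], TCP at [0.232, -0.553, 0.405] pointing down, gripper open.
Joint ranges: [-2.87, 2.87], [-0.86, 2.18], [0.17, 2.46], [-1.51, 4.65], [0.06, 2.69], [-2.65, 2.65]. Speed limits (rad/s): [2.57, 2.57, 3.01, 3.14, 3.14, 3.14].

### API

Orientations are given as a 3x3 rotation matrix whose columns are the frame's x, y, z axes.
In Python, from cell import get_state, capture, camera_model, workorder, look_for gives the robot as it stands.
- The arm moves only by the tool play_rows, never from a script. Its argument "steps" is a list that holds one entry, the list of rows, each a list of 7 numbers: the turn, a rotation vector about the tool's x, y, z in rad, then the shift along the tool's x, y, z in cm, then the opening in per cent of the stroke, from 0 (shut) to 100 (fully open). A call has 1 to 12 rows; each row shifts and turns the commanded pose from where the row before left it, along the tool's axes as they then stand; what a row does not reach is not made up. A row lasts 1/12 s, in which the tool goes at most 41.7 mm and 7.16 degrees, less where a joint would pass 70% of its speed; a pose out of reach is approached as far as the arm can. A call with a gripper value outside its range is refused whole. The fingers move at their own pace and stop on an object; the grip force is fixed at half the most. Time passes only in rows, so rows that do not move let the fingers close. It gives the time, the measured TCP pose, the force and the opening at its end, in the units of the state.
- get_state(): the state, without advancing time (a new reading comes with each control period).
- capture(name): name is "scene" or "top" or "wrist"; returns (picture, depth): 420x560x3 uint8, red, green, blue; 420x560 float32, m along the optical axis (not along the pixel's ray), 0 where there is no reading.
- camera_model(name): a dict with "K" (3x3 intrinsics, pixels), "rvec" (rotation vector, rad) and "tvec" (3), from world to camera coordinates, as OpenCV has them; the wrist camera has in their place "tool_from_camera" (4x4, takes a point from camera to tool coordinates, whose origin is the TCP and whose axes are the flange's). Camera axes: x right, y down, z forward; pixel columns grow to the right and rows downward; lengths in m; the calibration is good to about 2 mm. The wrist camera is an equidistant fisheye: a pixel r from the principal point sees the ray r / f radians off the axis. A picture is of the moment at which its call begins: read the wrist's pose just before it. camera_model takes no time and is no camera call.
- workorder.job_done(): hands the job in, once; it reports no verdict.
Trained networks look in the newest picture that a camera, given by its name, has taken for a name from the list of things; names that differ only in an ending like _2 or _b are one class to them, and where a whole thing is asked for, a point or a joint stands for the part that bears it (a point fixed in the world has none). Each returns a list of dicts, best first, with "conf" (0 to 1); they miss things now and then, are a little off and sometimes report something else, mostly with a low value. They report only what shows in the picture. A call takes as long as a camera call.
- look_for(label, camera): "rect" ([centre column, centre row, width, height] in pixels, round what is visible of it).
The state is a dict: "clock": time; "joint_pos": joint angles; "joint_velocities": joint speeds; "tau": joint torques, N m; "ee_pos": TCP position; "orientation": TCP orientation; "force": force on the tool from outside, world axes, zero at the start; "ft_torque": the same for the moment, N m; "opening": finger opening in m.
Only numpy, scipy, OpenCV 4.12 (cv2) and the standard library are available. Lean on these libraries where they do the work, as an engineer would, in place of code of your own. Each camera call takes 0.05 s, during which the arm holds its last target. There are 200 camera calls.

### The job

Grip the cork polishing roller by its middle, take it out of the open plastic box and lay it in the V rest, one end of its steel shaft in each V and the cork midway between the Vs. The rest and each V on it are clamped at heights nobody has measured, so feel for them: lower the roller gently, letting it tilt to suit, until the rest carries it while you still hold it, and only then let go, without dropping it or dragging your grip down over the cork. Leave everything else on the counter where it lies.

Things in the scene. Friction and masses are not known exactly. Their poses are not given: they have to be found in the camera images.
- roller: Cork roller: drum 46 mm diameter, 90 mm long, on a steel shaft 12 mm diameter, 184 mm overall (47 mm bare at each end, ends alike); 0.2 to 0.42 kg. Origin mid-length on the axis; y along the shaft. Starts level, axis 27 mm above the counter. Gripped lightly (about 8 N) across mid-drum it can pivot between the fingers when one end is held up; gripped hard it hardly can.
- shaft_a (a point): Point on the roller's axis, 72 mm from its middle along its +y: the place on the bare shaft that lies in a V when the roller is centred.
- shaft_b (a point): The same on the other end, 72 mm along -y.
- box: Open clear plastic box, fixed, 150 (x) x 220 (y) mm, 45 mm high, walls and floor 4 mm. Origin at the centre of its underside; the roller lies along its y, near the middle, between two floor ribs 5 mm high, 17 mm either side of the centre line. The lid is thrown back on the +x side and slopes from the rim to the counter, ending 207 mm from the origin.
- stand: Roller rest, fixed: dark steel base 110 (x) x 200 (y) x 12 mm, a column in its middle and on it a crossbar 22 mm wide along y. At each end of the bar, 72 mm from the middle, an aluminium V head 12 mm thick (along y), open upward, flanks at 45 degrees, 48 mm wide, 24 mm deep. Origin under the base's centre; the shaft lies in both Vs above the y axis. Clamped: gives way to nothing gentle.
- rest_low (a point): Fixed point 94 mm above the rest's origin: where the roller's middle would be at the lowest setting. The true heights are not reported: the crossbar is clamped 0 to 46 mm higher (its top 55 to 101 mm up), and each V a further 0 to 24 mm by itself. So the seated axis is 94 to 164 mm up at each V, and slopes by up to 10 degrees.
- jar: Closed glass jar, 60 mm diameter, 100 mm high, standing between the box and the rest. Origin under its centre. To be left alone.
- mallet: Hardwood mallet lying down: head 56 mm diameter, 100 mm long, handle about 200 mm. Origin under the head. To be left alone.
- puller: Steel hook puller lying down, 165 mm long with an 80 mm cross handle 20 mm thick. Origin under the middle of the cross handle, shank along +x. To be left alone.
- peg1: Orange aluminium V-peg lying edges down, 180 mm long (along its x), 31 mm wide, 18 mm high. Origin under its middle. To be left alone.
- peg2: Orange aluminium V-peg lying edges down, 180 mm long (along its x), 31 mm wide, 18 mm high. Origin under its middle. To be left alone.
- peg3: Orange aluminium V-peg lying edges down, 180 mm long (along its x), 31 mm wide, 18 mm high. Origin under its middle. To be left alone.

How it is judged:
By the outcome, as a careful person would: the job done as asked, in the order asked, and still so for the second after the job is handed in, with the robot touching nothing.
It also fails if it takes over 51 s, if anything falls off the work surface, if the arm or the gripper's body presses on something with over 40 N, if the wrist force passes 120 N, or if a joint passes its speed limit or range.

## Working session

There is one attempt and no reset: what is moved stays moved. The work goes in short steps, Python scripts to look and compute and a tool call to move; the robot and the scene stay as the last step left them, time stands still between calls to the robot, and variables do not carry over. Pictures are saved under pics/ and viewed, about 8 in all and at most 12, crops included, and the job is handed in when it is done.

Besides the shell and the picture viewer there is one more tool, called as name(argument=value, ...), one argument or row to a line, values as JSON. play_rows: Moves the arm, as the interface text tells. Its arguments: {"type":"object","properties":{"steps":{"type":"array"}},"required":["steps"]}

```bash
ls; mkdir -p pics; cat > h.py <<'E'
import numpy as np, cv2, json
from cell import get_state, capture, camera_model, workorder, look_for
def cloud(name):
    img,d=capture(name); m=camera_model(name); K=np.array(m["K"])
    R=cv2.Rodrigues(np.array(m["rvec"],float))[0]; t=np.array(m["tvec"],float).ravel()
    v,u=np.mgrid[0:d.shape[0],0:d.shape[1]]
    P=np.stack([(u-K[0,2])/K[0,0]*d,(v-K[1,2])/K[1,1]*d,d],-1)
    W=(P-t)@R; W[d<=0]=np.nan
    return img,d,W
E
python3 - <<'E'
from h import *
s=get_state(); print({k:np.round(v,3).tolist() for k,v in s.items()})
for c in ("scene","top"):
    img,d,W=cloud(c); cv2.imwrite(f"pics/{c}1.png",img[...,::-1]); np.savez(f"{c}1.npz",img=img,W=W)
    for l in ("roller","box","stand","jar","mallet"):
        for r in look_for(l,c)[:2]:
            u,v,w,h=r["rect"]; print(c,l,np.round(r["conf"],2),np.round(r["rect"]), np.round(W[int(v),int(u)],3))
E
```

```text
pics
{'clock': 0.0, 'joint_pos': [-1.23, 0.092, 1.232, 0.0, 1.82, -0.057], 'joint_velocities': [-0.0, 0.001, 0.002, -0.0, 0.001, 0.001], 'tau': [-0.0, -44.645, -40.645, 0.07, 0.029, -0.0], 'ee_pos': [0.232, -0.553, 0.404], 'orientation': [[0.922, 0.387, -0.001], [0.387, -0.922, 0.002], [0.0, -0.002, -1.0]], 'force': [-0.96, -0.435, -0.044], 'ft_torque': [-0.044, -0.01, -0.04], 'opening': 0.088}
scene roller 0.69 [312. 259.  46.  28.] [0.485 0.219 0.05 ]
scene roller 0.5 [304. 276.  95.  97.] [0.555 0.218 0.042]
scene box 0.96 [303. 275.  93.  95.] [0.55  0.215 0.047]
scene box 0.38 [215. 216.  56.  53.] [ 0.494 -0.172  0.058]
scene stand 0.69 [312. 259.  38.  28.] [0.481 0.217 0.049]
scene stand 0.64 [214. 216.  58.  53.] [ 0.492 -0.182  0.055]
scene jar 0.64 [264. 222.  14.  26.] [0.441 0.005 0.074]
scene jar 0.31 [214. 217.  55.  51.] [ 0.493 -0.177  0.053]
scene mallet 0.74 [401. 281.  37.  61.] [ 0.392  0.527 -0.005]
top roller 0.7 [226. 183.  51.  15.] [0.466 0.204 0.048]
top box 0.91 [227. 166.  74.  87.] [0.531 0.211 0.008]
top stand 0.84 [343. 184.  60.  40.] [ 0.472 -0.197  0.057]
top jar 0.59 [289. 200.  16.  21.] [ 0.412 -0.014  0.102]
top mallet 0.62 [130. 206.  37.  71.] [0.379 0.538 0.031]
```

```bash
python3 - <<'E'
import cv2,numpy as np
a=cv2.imread("pics/scene1.png")[170:340,160:440]; b=cv2.imread("pics/top1.png")[110:250,100:400]
a=cv2.resize(a,(560,340),interpolation=3); b=cv2.resize(b,(560,261),interpolation=3)
cv2.imwrite("pics/m1.png",np.vstack([a[:,:],b])[:600])
for n,bx in (("top",(180,275,110,230)),):
    W=np.load("top1.npz")["W"]
    for name,(x0,x1,y0,y1,z0,z1) in dict(roller=(.42,.53,.1,.32,.035,.07),rim=(.4,.7,.05,.35,.035,.06),stand=(.38,.6,-.33,-.08,.065,.2),base=(.38,.6,-.33,-.05,.006,.02)).items():
        m=(W[...,0]>x0)&(W[...,0]<x1)&(W[...,1]>y0)&(W[...,1]<y1)&(W[...,2]>z0)&(W[...,2]<z1)
        p=W[m]; print(name,len(p),p.min(0).round(3),p.max(0).round(3),p.mean(0).round(3))
        if len(p)>3: r=cv2.minAreaRect((p[:,:2]*1000).astype(np.float32)); print(r)
W=np.load("top1.npz")["W"]
print((W[165:205:2,311:375:4,2]*1000).round())
E
```

```text
roller 397 [0.42  0.101 0.035] [0.529 0.319 0.059] [0.471 0.203 0.046]
((474.712890625, 210.1334228515625), (217.63768005371094, 108.8037338256836), 89.88737487792969)
rim 1414 [0.4   0.088 0.035] [0.631 0.332 0.06 ] [0.532 0.206 0.044]
((508.3896484375, 208.78228759765625), (222.28564453125, 225.71734619140625), 81.36585998535156)
stand 165 [ 0.437 -0.28   0.065] [ 0.52 -0.12  0.14] [ 0.479 -0.201  0.103]
((477.68206787109375, -197.94686889648438), (157.97299194335938, 55.475059509277344), 78.00559997558594)
base 1529 [ 0.381 -0.33   0.006] [ 0.6  -0.05  0.02] [ 0.482 -0.194  0.012]
((490.25506591796875, -190.2385711669922), (279.51116943359375, 219.34857177734375), 89.97186279296875)
[[ -5. -11.   9.  16.  11.  -2.  -6.  -2.   2.   2.  -4.  -1.   5.   3.
    4. -10.]
 [  0.   9.  12.  16.   8.  12.  13.  10.   2.   2.   0.   4.   4.  -2.
    4.   0.]
 [  1.  -3.  11.  13. 130.  11.  12.  11.  16.   9.   4.  -4.  -3.   1.
    7.  -3.]
 [ -2.   1.  13.  69. 130.  17.  11.  10.   5.  10.  17.  16.  -4. -11.
    2.   1.]
 [  5.  -3.  17. 114.  15.  11.  14.  14.   9.  19.  10.  12.   6
[... 595 characters left out ...]
.  86.
   96.   3.]
 [-11.  12.  16.  20.  16.   9.  18.  10.  15.  25.  15.  16.  51.  74.
  104.   2.]
 [  3.  20.  14.   9.   9.  17.  16.  12.  15.  18.  15.  15.   5.  13.
  102.  -2.]
 [ -1.  10.  12.  10.  13.   7.   8.   7.  13.  20.   8.  10.   9.  11.
    9.  -5.]
 [  0.   1.  -3.   4.  16.   1.  10.  12.   5.  13.  24.  11.  12.   7.
   11.  -4.]
 [  0.   9.  -1.  -5.  -4.  21.  24.  14.  15.  15.  15.  16.  14.   8.
   10.   6.]
 [  4.   2.   6.   1.  -2.   9.   1.  11.  12.  10.  11.  15.  12.   9.
   23.   1.]
 [  6.  10.  -1.   0.  -0.  -3.   7.  -1.   3.  12.   1.  -1.  13.  12.
   11.   1.]
 [ -4.  -4.  -6.  -6.   3.  -8.  -2.  -1.  -4.   8.  -4.  -3.   9.  10.
   16.   1.]]
```

View pics/m1.png

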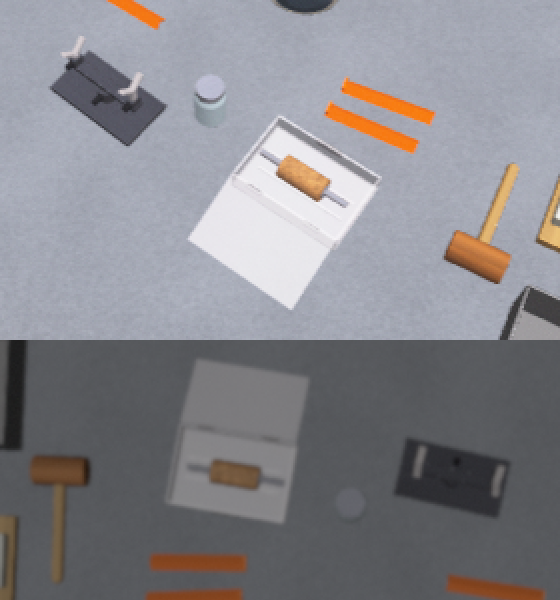

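The scene shows the box with the roller lying along its length, centred near top-image (226,182). The jar is at (289,200). The rest has two V heads at about (325,176) and (367,185), the left one apparently higher. All the tools lie clear of the route.

```bash
cat >> h.py <<'E'
from scipy.spatial.transform import Rotation as Rn
def ray(name,uv,z):
    m=camera_model(name); K=np.array(m["K"]); R=cv2.Rodrigues(np.array(m["rvec"],float))[0]; t=np.array(m["tvec"],float).ravel()
    c=-R.T@t; d=R.T@np.linalg.inv(K)@np.array([uv[0],uv[1],1.]); return c+d*(z-c[2])/d[2]
def pose(grasp,yaw,tilt=0):
    "TCP pose: tool down, tool x at yaw, tilt=rotation about tool y; grasp = wanted grasp point"
    c,s=np.cos(yaw),np.sin(yaw); R=np.array([[c,s,0],[s,-c,0],[0,0,-1.]])@Rn.from_rotvec([0,tilt,0]).as_matrix()
    return np.array(grasp)-.163*R[:,2],R
def delta(grasp,yaw,tilt=0):
    s=get_state(); p,R=pose(grasp,yaw,tilt); R0=np.array(s["orientation"]); p0=np.array(s["ee_pos"])
    dv=Rn.from_matrix(R0.T@R).as_rotvec(); dp=R0.T@(p-p0)*100
    print("t",round(s["clock"],2),"p0",p0.round(4),"grasp0",(p0+.163*R0[:,2]).round(4),"F",np.round(s["force"],1),"open",round(s["opening"],4))
    print(" turn",dv.round(4),np.degrees(np.linalg.norm(dv)).round(1),"deg; shift cm (start tool axes)",dp.round(2)," in end axes",(R.T@(p-p0)*100).round(2))
def wrist(tag):
    s=get_state(); img,d=capture("wrist"); m=camera_model("wrist"); np.savez(f"w{tag}.npz",img=img,d=d,p=s["ee_pos"],R=s["orientation"],K=m["K"],T=m["tool_from_camera"])
    cv2.imwrite(f"pics/w{tag}.png",img[...,::-1]); return img
def wrays(tag,uv):
    f=np.load(f"w{tag}.npz"); K,T=f["K"],f["T"]; uv=np.atleast_2d(np.array(uv,float))
    x=(uv[:,0]-K[0,2])/K[0,0]; y=(uv[:,1]-K[1,2])/K[1,1]; th=np.hypot(x,y); k=np.where(th>1e-9,np.sin(th)/np.maximum(th,1e-9),1)
    r=np.stack([x*k,y*k,np.cos(th)],-1); R=f["R"]@T[:3,:3]; c=f["R"]@T[:3,3]+f["p"]; return c,r@R.T,r
def wplane(tag,uv,z):
    c,d,_=wrays(tag,uv); z=np.atleast_1d(z); return c+d*((z-c[2])/d[:,2])[:,None]
def wcloud(tag):
    d=np.load(f"w{tag}.npz")["d"]; v,u=np.mgrid[0:d.shape[0],0:d.shape[1]]
    c,D,r=wrays(tag,np.stack([u.ravel(),v.ravel()],-1)); dz=d.ravel()
    W=c+D*(dz/r[:,2])[:,None]; W[(dz<=0)|(r[:,2]<.1)]=np.nan; return W.reshape(*d.shape,3)
E
python3 - <<'E'
from h import *
c=lambda x,y:(100+x*300/560,110+(y-340)*140/261)
for n,x,y,z in (("cork",235,474,.04),("e1",188,467,.027),("e2",284,482,.027),("V1",420,462,.125),("V2",498,481,.105),("jar",350,504,.1)):
    print(n,ray("top",c(x,y),z).round(3))
m=camera_model("wrist"); print(np.round(m["K"],1),np.round(m["tool_from_camera"],3))
delta((.44,-.20,.23),np.pi/2-.17)
E
```

```text
cork [0.471 0.206 0.04 ]
e1 [0.483 0.296 0.027]
e2 [0.46  0.115 0.027]
V1 [ 0.491 -0.13   0.125]
V2 [ 0.463 -0.27   0.105]
jar [ 0.416 -0.008  0.1  ]
[[325.2   0.  283.4]
 [  0.  325.2 208.3]
 [  0.    0.    1. ]] [[ 0.    -0.968 -0.251  0.069]
 [ 1.     0.    -0.    -0.001]
 [ 0.    -0.251  0.968  0.019]
 [ 0.     0.     0.     1.   ]]
t 0.6 p0 [ 0.2324 -0.5532  0.4046] grasp0 [ 0.2324 -0.5532  0.2416] F [ 0.3 -0.5 -0.2] open 0.0877
 turn [ 0.    -0.    -1.003] 57.5 deg; shift cm (start tool axes) [ 32.82 -24.52   1.17]  in end axes [38.32 14.48  1.16]
```

play_rows(
  steps=[
    [[0,0,0,3.3,-2.4,0,100],[0,0,0,3.3,-2.4,0,100],[0,0,0,3.3,-2.4,0,100],[0,0,0,3.3,-2.4,0,100],[0,0,0,3.3,-2.4,0,100],[0,0,0,3.3,-2.4,0,100],[0,0,0,3.3,-2.4,0,100],[0,0,0,3.3,-2.4,0,100],[0,0,0,3.3,-2.4,0,100],[0,0,0,3.3,-2.4,0,100]],
  ],
)

```text
clock: 1.43
ee_pos: [0.4441, -0.2021, 0.405]
orientation: [[0.922, 0.387, 0.001], [0.387, -0.922, -0.0], [0.001, 0.001, -1.0]]
force: [0.9, 0.8, -1.0]
opening: 0.0881
```

play_rows(
  steps=[
    [[0,0,-0.11,0,0,0,100],[0,0,-0.11,0,0,0,100],[0,0,-0.11,0,0,0,100],[0,0,-0.11,0,0,0,100],[0,0,-0.11,0,0,0,100],[0,0,-0.11,0,0,0,100],[0,0,-0.11,0,0,0,100],[0,0,-0.11,0,0,0,100],[0,0,-0.11,0,0,0,100],[0,0,0,0,0,0,100],[0,0,0,0,0,0,100]],
  ],
)

```text
clock: 2.35
ee_pos: [0.4437, -0.204, 0.4047]
orientation: [[0.185, 0.983, 0.0], [0.983, -0.185, -0.0], [-0.0, 0.0, -1.0]]
force: [-0.6, -0.2, -0.2]
opening: 0.0881
```

```bash
python3 - <<'E'
from h import *
wrist("a"); print(look_for("stand","wrist")[:2])
W=wcloud("a")
m=(W[...,2]>.08)&(W[...,2]<.2)&(abs(W[...,1]+.2)<.12)&(abs(W[...,0]-.47)<.08)
for sgn in (1,-1):
    q=m&(sgn*(W[...,1]+.2)>.04); p=W[q]; print(len(p),p.mean(0).round(4),np.percentile(p[:,2],[10,50,90,98]).round(4))
    vu=np.argwhere(q); print(vu.min(0),vu.max(0))
delta((.471,.206,.2),1.445)
E
```

```text
[{'rect': [312.5, 180.2, 98.4, 185.5], 'conf': 0.89}]
1004 [ 0.4938 -0.1256  0.1212] [0.1106 0.1218 0.1304 0.1317]
[ 97 291] [114 360]
844 [ 0.4646 -0.265   0.1032] [0.0929 0.1039 0.1128 0.1145]
[249 288] [273 346]
t 2.45 p0 [ 0.4437 -0.2041  0.4047] grasp0 [ 0.4437 -0.2041  0.2417] F [ 0.6 -0.1 -0.5] open 0.0877
 turn [ 0.0001  0.     -0.0602] 3.4 deg; shift cm (start tool axes) [40.81 -4.9   4.17]  in end axes [41.03 -2.43  4.17]
```

View pics/wa.png

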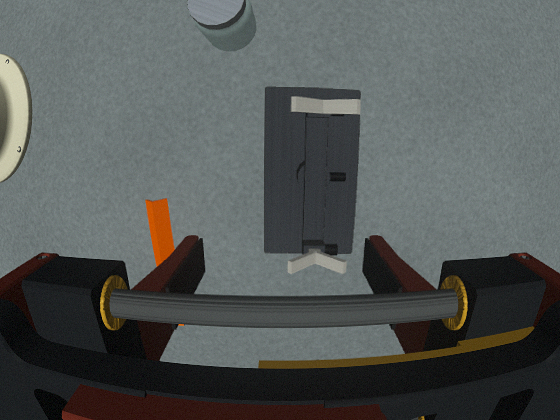

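The wrist view shows the rest from above, with V heads at about (326,105) and (317,262). The depth is clean. I'll fit the rest's pose from this cloud while I move on to the box.

```bash
python3 - <<'E'
from h import *
W=wcloud("a")
m=(abs(W[...,1]+.2)<.13)&(abs(W[...,0]-.47)<.09)
b=W[m&(W[...,2]>.008)&(W[...,2]<.017)]; n,l,st,cen=cv2.connectedComponentsWithStats((m&(W[...,2]>.007)&(W[...,2]<.017)).astype(np.uint8))
k=1+np.argmax(st[1:,4]); q=W[l==k]; print("base",len(q),np.median(q[:,2]).round(4),cv2.minAreaRect((q[:,:2]*1000).astype(np.float32)), "top bar",np.median(W[170:230,310:328,2]).round(4))
for sgn in (1,-1):
    p=W[m&(W[...,2]>.09)&(sgn*(W[...,1]+.2)>.04)]
    print(cv2.minAreaRect((p[:,:2]*1000).astype(np.float32)))
    # local frame fit of |x'| V
    yaw=1.385; ex=np.array([np.sin(yaw),-np.cos(yaw)]); ey=np.array([np.cos(yaw),np.sin(yaw)])
    s=p[:,:2]@ex; t=p[:,:2]@ey
    from scipy.optimize import least_squares
    r=least_squares(lambda a: p[:,2]-(a[0]+abs(s-a[1])),[p[:,2].min(),s.mean()],loss="soft_l1",f_scale=.001)
    print("V bottom z",r.x[0].round(4),"s0",r.x[1].round(4),"axis z",(r.x[0]+.0085).round(4),"t range",np.percentile(t,[1,50,99]).round(4),"s range",np.percentile(s,[1,99]).round(4),"rms",np.median(abs(r.fun)).round(4))
E
```

```text
base 6877 0.0131 ((478.281494140625, -195.61605834960938), (200.14508056640625, 110.29255676269531), 78.40748596191406) top bar nan
((448.59783935546875, -134.13401794433594), (144.39503479003906, 30.640811920166016), 11.4485502243042)
V bottom z 0.1626 s0 0.5611 axis z 0.1711 t range [-0.0858 -0.084  -0.0264] s range [0.4039 0.5332] rms 0.0194
((464.305419921875, -265.9620056152344), (14.162142753601074, 53.947998046875), 79.1805648803711)
V bottom z 0.0903 s0 0.5054 axis z 0.0988 t range [-0.182  -0.1745 -0.1689] s range [0.4785 0.5315] rms 0.0007
```

play_rows(
  steps=[
    [[0,0,0,3.4,-0.4,0,100],[0,0,0,3.4,-0.4,0,100],[0,0,0,3.4,-0.4,0,100],[0,0,0,3.4,-0.4,0,100],[0,0,0,3.4,-0.4,0,100],[0,0,0,3.4,-0.4,0,100],[0,0,0,3.4,-0.4,0,100],[0,0,0,3.4,-0.4,0,100],[0,0,0,3.4,-0.4,0,100],[0,0,0,3.4,-0.4,0,100],[0,0,-0.06,3.4,-0.4,0,100],[0,0,0,0,0,0,100]],
  ],
)

```text
clock: 3.45
ee_pos: [0.4681, 0.1762, 0.4041]
orientation: [[0.117, 0.993, -0.001], [0.993, -0.117, 0.002], [0.002, -0.001, -1.0]]
force: [0.4, -0.1, -0.5]
opening: 0.0877
```

```bash
python3 - <<'E'
from h import *
wrist("b"); print(look_for("roller","wrist")[:2])
delta((.471,.206,.2),1.445)
E
```

```text
[{'rect': [284.9, 158.9, 40.5, 165.2], 'conf': 0.96}]
t 3.55 p0 [0.4684 0.1727 0.4043] grasp0 [0.4682 0.1726 0.2413] F [-0.2 -0.7 -0.3] open 0.0875
 turn [-0.0006  0.0006  0.0034] 0.2 deg; shift cm (start tool axes) [ 3.34 -0.14  4.13]  in end axes [ 3.34 -0.16  4.13]
```

View pics/wb.png

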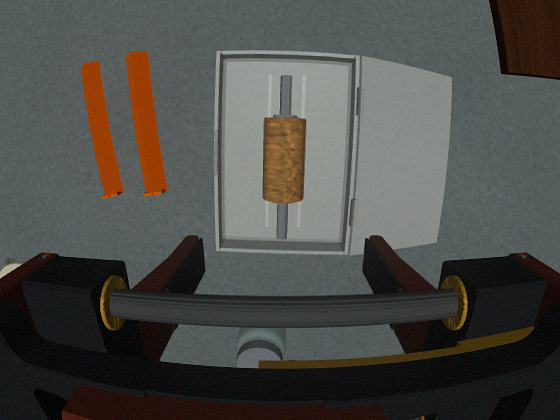

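The roller lies clearly between the ribs. Its shaft ends are at (286,76) and (281,238), and the cork spans rows 117 to 202.

```bash
python3 - <<'E'
from h import *
from scipy.optimize import least_squares
W=wcloud("b"); f=np.load("wb.npz"); hsv=cv2.cvtColor(f["img"],cv2.COLOR_RGB2HSV)
m=np.zeros(W.shape[:2],bool); m[60:250,255:320]=1
z=W[...,2]; cork=m&(z>.035); p=W[cork]
print("cork top z",np.percentile(p[:,2],[50,98]).round(4),cv2.minAreaRect((p[:,:2]*1000).astype(np.float32)))
e=wplane("b",[(286,76),(281,238)],.027+.005); print("ends",e.round(4),e.mean(0).round(4),"yaw",np.arctan2(*(e[0]-e[1])[[1,0]]).round(4))
e=wplane("b",[(285,118),(284,202)],.045); print("cork",e.round(4),e.mean(0).round(4))
W=wcloud("a"); yaw=1.3685; ex=np.array([np.sin(yaw),-np.cos(yaw)]); ey=np.array([np.cos(yaw),np.sin(yaw)])
o=np.array([.4783,-.1956]); S=(W[...,:2]-o)@ex; T=(W[...,:2]-o)@ey
for sg in (1,-1):
    q=(W[...,2]>.08)&(abs(S)<.04)&(abs(T-sg*.072)<.012); s=S[q];zz=W[q][:,2]
    r=least_squares(lambda a: zz-(a[0]+abs(s-a[1])),[zz.min(),0],loss="soft_l1",f_scale=.001)
    print(sg,q.sum(),"Vz",r.x[0].round(4),"axis",(r.x[0]+.0085).round(4),"s0",r.x[1].round(4),"t",np.percentile(T[q],[1,50,99]).round(4),"s",np.percentile(s,[1,99]).round(4),"zmax",zz.max().round(4),np.median(abs(r.fun)).round(4))
E
```

```text
cork top z [0.0479 0.0517] ((477.82373046875, 203.48928833007812), (190.009765625, 73.44193267822266), 81.90589141845703)
ends [[0.4855 0.2999 0.032 ]
 [0.4589 0.1204 0.032 ]] [0.4722 0.2101 0.032 ] yaw 1.4238
cork [[0.479  0.2539 0.045 ]
 [0.4676 0.1653 0.045 ]] [0.4733 0.2096 0.045 ]
1 1004 Vz 0.1075 axis 0.116 s0 0.0001 t [0.0659 0.0718 0.0778] s [-0.0264  0.0268] zmax 0.1331 0.0006
-1 844 Vz 0.0903 axis 0.0988 s0 0.0004 t [-0.0779 -0.0704 -0.0653] s [-0.0265  0.0264] zmax 0.1154 0.0008
```

```bash
python3 - <<'E'
from h import *
delta((.4727,.2099,.029),1.428)
E
```

```text
t 3.55 p0 [0.4684 0.1727 0.4043] grasp0 [0.4682 0.1726 0.2413] F [-0.2 -0.7 -0.3] open 0.0875
 turn [-0.0006  0.0006  0.0204] 1.2 deg; shift cm (start tool axes) [ 3.760e+00 -1.000e-02  2.123e+01]  in end axes [ 3.75 -0.1  21.23]
```

play_rows(
  steps=[
    [[0,0,0.02,1.9,0,0,100],[0,0,0,1.86,0,1.5,100],[0,0,0,0,0,2,100],[0,0,0,0,0,2.5,100],[0,0,0,0,0,2.5,100],[0,0,0,0,0,2.5,100],[0,0,0,0,0,2.5,100],[0,0,0,0,0,1.5,100],[0,0,0,0,0,0,100]],
  ],
)

```text
clock: 4.3
ee_pos: [0.4728, 0.207, 0.2504]
orientation: [[0.146, 0.989, -0.006], [0.989, -0.146, -0.003], [-0.004, -0.006, -1.0]]
force: [-0.3, -1.0, 0.1]
opening: 0.0877
```

```bash
python3 - <<'E'
from h import *
wrist("c"); delta((.4727,.2099,.029),1.428)
E
```

```text
t 4.35 p0 [0.4732 0.2074 0.2529] grasp0 [0.4727 0.2071 0.0899] F [-0.2 -0.5  0.1] open 0.0878
 turn [-0.0032  0.0021 -0.0034] 0.3 deg; shift cm (start tool axes) [ 0.25 -0.07  6.09]  in end axes [ 0.24 -0.09  6.09]
```

View pics/wc.png

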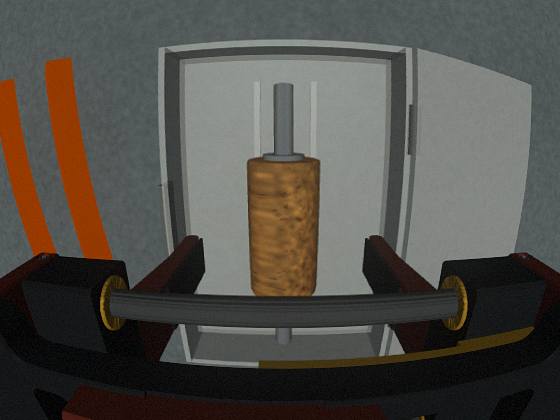

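The drum is centred between the fingers (column 284) and the fingers are inside the box walls. The shaft ends are at (284,83) and (284,343).

```bash
python3 - <<'E'
from h import *
e=wplane("c",[(284,83),(284,343)],[.031,.031]); print(e.round(4),e.mean(0).round(4),np.linalg.norm(e[0]-e[1]),"yaw",np.arctan2(*(e[0]-e[1])[[1,0]]).round(4))
E
```

```text
[[0.4862 0.3012 0.031 ]
 [0.4594 0.1183 0.031 ]] [0.4728 0.2097 0.031 ] 0.18486423211036157 yaw 1.4251
```

play_rows(
  steps=[
    [[0,0,0,0.25,0,2,100],[0,0,0,0,0,2,100],[0,0,0,0,0,1.5,100],[0,0,0,0,0,0.5,100],[0,0,0,0,0,0,100],[0,0,0,0,0,0,100]],
  ],
)

```text
clock: 4.85
ee_pos: [0.4744, 0.2112, 0.1963]
orientation: [[0.143, 0.99, 0.002], [0.99, -0.143, 0.001], [0.001, 0.002, -1.0]]
force: [-0.3, 0.1, 0.5]
opening: 0.0879
```

play_rows(
  steps=[
    [[0,0,0,-0.1,-0.1,0.4,100],[0,0,0,0,0,0,100],[0,0,0,0,0,0,40],[0,0,0,0,0,0,40],[0,0,0,0,0,0,30],[0,0,0,0,0,0,30],[0,0,0,0,0,0,30],[0,0,0,0,0,0,30],[0,0,0,0,0,0,30],[0,0,0,0,0,0,30],[0,0,0,0,0,0,30],[0,0,0,0,0,0,30]],
  ],
)

```text
clock: 5.85
ee_pos: [0.4726, 0.2106, 0.1906]
orientation: [[0.142, 0.99, -0.0], [0.99, -0.142, 0.0], [-0.0, -0.0, -1.0]]
force: [-1.0, -0.2, 0.7]
opening: 0.0456
```

play_rows(
  steps=[
    [[0,0,0,0,0,-0.5,30],[0,0,0,0,0,-1,30],[0,0,0,0,0,-1.5,30],[0,0,0,0,0,-2,30],[0,0,0,0,0,-2,30],[0,0,0,0,0,-2,30],[0,0,0,0,0,-2,30],[0,0,0,0,0,-2,30],[0,0,0,0,0,-2,30],[0,0,0,0,0,-2,30],[0,0,0,0,0,-1.5,30],[0,0,0,0,0,-0.5,30]],
  ],
)

```text
clock: 6.85
ee_pos: [0.4727, 0.2105, 0.3844]
orientation: [[0.143, 0.99, 0.005], [0.99, -0.143, 0.002], [0.002, 0.004, -1.0]]
force: [0.5, 0.8, -2.4]
opening: 0.0454
```

```bash
python3 - <<'E'
from h import *
wrist("d"); delta((.4783,-.1956,.19),1.3685); print(get_state()["ft_torque"])
E
```

```text
t 6.9 p0 [0.4727 0.2106 0.384 ] grasp0 [0.4734 0.2108 0.221 ] F [-0.7 -0.2 -1.7] open 0.0458
 turn [ 0.0041 -0.0024  0.0592] 3.4 deg; shift cm (start tool axes) [-40.13   6.33   3.04]  in end axes [-39.68   8.71   3.1 ]
[-0.05638753 -0.07588793  0.00181843]
```

View pics/wd.png

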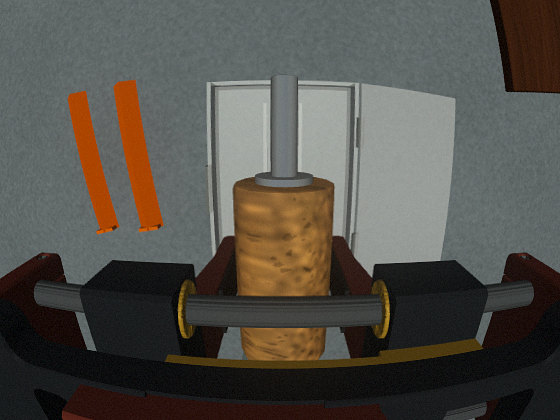

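The roller is held. The far shaft end is at (284,76) and the cork edge is at about row 180. I'll check how it sits in the grip.

```bash
python3 - <<'E'
from h import *
W=wcloud("d"); f=np.load("wd.npz"); L=(W-f["p"])@f["R"]
for r0,r1 in ((79,170),(190,270)):
    x=[];z=[]
    for r in range(r0,r1,5):
        s=L[r,279:290]; x.append(np.nanmedian(s[:,0])); z.append(np.nanmin(s[:,2]))
    c=np.polyfit(x,z,1); print("slope deg",np.degrees(np.arctan(c[0])).round(2),"z at x=0",c[1].round(4),"x range",np.round([x[0],x[-1]],4))
for r in (72,73,74,75,76,77,78,79): print(r,L[r,284].round(4))
for r in range(176,190,2): print(r,L[r,284].round(4))
E
```

```text
slope deg -0.9 z at x=0 0.1566 x range [0.0893 0.0509]
slope deg 1.33 z at x=0 0.1383 x range [0.0445 0.0141]
72 [0.1305 0.0012 0.3838]
73 [0.1294 0.0012 0.3837]
74 [0.1283 0.0012 0.3843]
75 [0.0909 0.0008 0.1558]
76 [0.0906 0.0008 0.1563]
77 [0.0901 0.0008 0.1559]
78 [0.0897 0.0008 0.1564]
79 [0.0893 0.0008 0.1566]
176 [0.048  0.0008 0.1563]
178 [0.0475 0.0008 0.1537]
180 [0.0475 0.0008 0.1489]
182 [0.0467 0.0008 0.1488]
184 [0.0457 0.0008 0.1495]
186 [0.045  0.0008 0.1491]
188 [0.0447 0.0008 0.1462]
```

play_rows(
  steps=[
    [[0,0,0.03,-3.4,0.6,0,30],[0,0,0.03,-3.4,0.6,0,30],[0,0,0,-3.4,0.7,0,30],[0,0,0,-3.4,0.7,0,30],[0,0,0,-3.4,0.7,0,30],[0,0,0,-3.4,0.7,0,30],[0,0,0,-3.4,0.7,0,30],[0,0,0,-3.4,0.7,0,30],[0,0,0,-3.4,0.7,0,30],[0,0,0,-3.3,0.7,0,30],[0,0,0,-3.3,0.7,0,30],[0,0,0,-2.3,0.7,0,30]],
  ],
)

```text
clock: 7.9
ee_pos: [0.4758, -0.1954, 0.3793]
orientation: [[0.203, 0.979, -0.002], [0.979, -0.203, -0.0], [-0.0, -0.002, -1.0]]
force: [0.9, 0.2, -3.2]
opening: 0.0455
```

```bash
python3 - <<'E'
from h import *
delta((.4783,-.1956,.19),1.3685)
E
```

```text
t 7.9 p0 [ 0.4758 -0.1954  0.3793] grasp0 [ 0.4754 -0.1954  0.2163] F [ 0.9  0.2 -3.2] open 0.0455
 turn [-0.002   0.0004 -0.0026] 0.2 deg; shift cm (start tool axes) [0.04 0.26 2.63]  in end axes [0.04 0.25 2.63]
```

```bash
python3 - <<'E'
from h import *
delta((.4783,-.1956,.135),1.3685,.118)
E
```

```text
t 7.9 p0 [ 0.4758 -0.1954  0.3793] grasp0 [ 0.4754 -0.1954  0.2163] F [ 0.9  0.2 -3.2] open 0.0455
 turn [-0.0019  0.1184 -0.0027] 6.8 deg; shift cm (start tool axes) [-1.88  0.27  8.24]  in end axes [-2.84  0.25  7.96]
```

play_rows(
  steps=[
    [[0,0.03,0,-0.47,0.05,0,30],[0,0.03,0,-0.47,0.05,0,30],[0,0.03,0,-0.48,0.05,0,30],[0,0.028,0,-0.46,0.1,0,30],[0,0,0,-0.12,0,1,30],[0,0,0,-0.24,0,2,30],[0,0,0,-0.24,0,2,30],[0,0,0,-0.24,0,2,30],[0,0,0,-0.12,0,1,30],[0,0,0,0,0,0,30],[0,0,0,0,0,0,30],[0,0,0,0,0,0,30]],
  ],
)

```text
clock: 8.9
ee_pos: [0.4753, -0.2118, 0.3003]
orientation: [[0.2, 0.98, 0.025], [0.973, -0.201, 0.114], [0.117, 0.002, -0.993]]
force: [0.6, -0.7, -1.5]
opening: 0.0452
```

```bash
python3 - <<'E'
from h import *
wrist("e"); delta((.4783,-.1956,.107),1.3685,.118); img,_=capture("scene"); img=img[190:250,180:250]
w=cv2.imread("pics/we.png"); cv2.imwrite("pics/e2.png",np.hstack([w[:,60:500],cv2.resize(img[...,::-1],(360,420),interpolation=3)]))
E
```

```text
t 8.95 p0 [ 0.4754 -0.2119  0.3008] grasp0 [ 0.4796 -0.1933  0.1389] F [ 0.1  0.9 -3.1] open 0.0454
 turn [ 0.0023  0.0009 -0.0002] 0.1 deg; shift cm (start tool axes) [-0.64 -0.05  3.14]  in end axes [-0.64 -0.04  3.13]
```

View pics/e2.png

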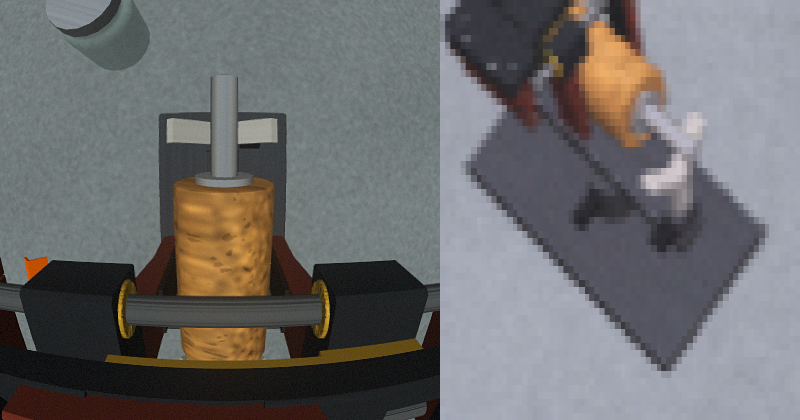

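The shaft lies over the middle of the +y V (crop columns 166–284, shaft at 224) and is still 3 cm high. I'll lower it to about 7 mm above the expected seat, then feel.

play_rows(
  steps=[
    [[0,0,0,-0.3,-0.1,0.5,30],[0,0,0,-0.1,0,0.8,30],[0,0,0,-0.1,0,0.8,30],[0,0,0,-0.03,0,0.3,30],[0,0,0,0,0,0,30],[0,0,0,0,0,0,30]],
  ],
)

```text
clock: 9.5
ee_pos: [0.4736, -0.214, 0.2742]
orientation: [[0.2, 0.979, 0.023], [0.973, -0.202, 0.116], [0.118, -0.001, -0.993]]
force: [-0.5, -0.1, -2.8]
opening: 0.0454
```

```bash
python3 - <<'E'
from h import *
delta((.4783,-.1956,.107),1.3685,.118); print(np.round(get_state()["ft_torque"],3))
E
```

```text
t 9.5 p0 [ 0.4736 -0.214   0.2742] grasp0 [ 0.4773 -0.1951  0.1123] F [-0.5 -0.1 -2.8] open 0.0454
 turn [-0.0009 -0.0004 -0.0009] 0.1 deg; shift cm (start tool axes) [-0.08  0.1   0.52]  in end axes [-0.08  0.1   0.52]
[-0.136 -0.029 -0.067]
```

play_rows(
  steps=[
    [[0,0,0,-0.01,0.05,0.1,30],[0,0,0,-0.01,0,0.1,30],[0,0,0,-0.01,0,0.05,30],[0,0,0,0,0,0,30],[0,0,0,0,0,0,30]],
  ],
)

```text
clock: 9.92
ee_pos: [0.4742, -0.2141, 0.2723]
orientation: [[0.2, 0.979, 0.024], [0.973, -0.202, 0.115], [0.118, 0.0, -0.993]]
force: [0.1, 0.1, -3.2]
opening: 0.0454
```

```bash
cat > st.py <<'E'
from h import *
s=get_state(); R=np.array(s["orientation"]); p=np.array(s["ee_pos"]); F=np.array(s["force"]); M=np.array(s["ft_torque"])
print(round(s["clock"],2),"grasp",(p+.163*R[:,2]).round(4),"tilt",np.degrees(np.arcsin(R[2,0])).round(2),"F",F.round(1),"M",M.round(2),"M tool",(R.T@M).round(2),"Mgrasp tool",(R.T@(M-np.cross(.163*R[:,2],F))).round(2),round(s["opening"],4))
E
python3 st.py
```

```text
9.92 grasp [ 0.4781 -0.1953  0.1105] tilt 6.76 F [ 0.1  0.1 -3.2] M [-0.13 -0.05 -0.03] M tool [-0.08 -0.12  0.02] Mgrasp tool [-0.07 -0.08  0.02] 0.0454
```

play_rows(
  steps=[
    [[0,0,0,-0.01,0,0.05,30],[0,0,0,0,0,0.05,30],[0,0,0,0,0,0,30],[0,0,0,0,0,0,30]],
  ],
)

```text
clock: 10.25
ee_pos: [0.4741, -0.2141, 0.2712]
orientation: [[0.2, 0.979, 0.024], [0.973, -0.202, 0.115], [0.118, -0.0, -0.993]]
force: [-0.1, 0.7, -2.0]
opening: 0.0454
```

```bash
python3 st.py
```

```text
10.25 grasp [ 0.478  -0.1953  0.1093] tilt 6.77 F [-0.1  0.7 -2. ] M [-0.11 -0.07  0.04] M tool [-0.09 -0.1  -0.05] Mgrasp tool [-0.13 -0.16 -0.05] 0.0454
```

play_rows(
  steps=[
    [[0,0,0,-0.01,0,0.05,30],[0,0,0,0,0,0,30],[0,0,0,0,0,0,30]],
  ],
)

```text
clock: 10.5
ee_pos: [0.4741, -0.2142, 0.2707]
orientation: [[0.2, 0.979, 0.024], [0.973, -0.202, 0.115], [0.118, -0.0, -0.993]]
force: [-0.3, 0.1, -2.8]
opening: 0.0457
```

```bash
python3 st.py
```

```text
10.5 grasp [ 0.478  -0.1954  0.1088] tilt 6.76 F [-0.3  0.1 -2.8] M [-0.12 -0.05  0.02] M tool [-0.07 -0.11 -0.03] Mgrasp tool [-0.12 -0.07 -0.03] 0.0457
```

play_rows(
  steps=[
    [[0,0,0,-0.01,0,0.05,30],[0,0,0,0,0,0,30],[0,0,0,0,0,0,30]],
  ],
)

```text
clock: 10.75
ee_pos: [0.4741, -0.2142, 0.2702]
orientation: [[0.2, 0.979, 0.024], [0.973, -0.202, 0.115], [0.118, 0.0, -0.993]]
force: [0.6, 0.7, -2.5]
opening: 0.0451
```

```bash
python3 st.py
```

```text
10.75 grasp [ 0.478  -0.1954  0.1084] tilt 6.76 F [ 0.6  0.7 -2.5] M [-0.1  -0.1  -0.06] M tool [-0.13 -0.08  0.05] Mgrasp tool [-0.06 -0.16  0.05] 0.0451
```

play_rows(
  steps=[
    [[0,0,0,-0.01,0,0.1,30],[0,0,0,0,0,0,30],[0,0,0,0,0,0,30]],
  ],
)

```text
clock: 11.0
ee_pos: [0.4742, -0.2142, 0.2697]
orientation: [[0.2, 0.979, 0.025], [0.973, -0.201, 0.115], [0.118, 0.001, -0.993]]
force: [-0.3, 0.4, 0.8]
opening: 0.0453
```

```bash
python3 st.py
```

```text
11.0 grasp [ 0.4782 -0.1955  0.1079] tilt 6.75 F [-0.3  0.4  0.8] M [-0.1  -0.06  0.14] M tool [-0.06 -0.09 -0.15] Mgrasp tool [-0.13 -0.15 -0.15] 0.0453
```

play_rows(
  steps=[
    [[0,0,0,-0.01,0,0.05,30],[0,0,0,0,0,0,30],[0,0,0,0,0,0,30]],
  ],
)

```text
clock: 11.25
ee_pos: [0.4742, -0.2142, 0.2696]
orientation: [[0.2, 0.979, 0.025], [0.973, -0.201, 0.115], [0.118, 0.001, -0.993]]
force: [-0.4, 0.8, 5.2]
opening: 0.0455
```

```bash
python3 st.py
```

```text
11.25 grasp [ 0.4783 -0.1955  0.1077] tilt 6.75 F [-0.4  0.8  5.2] M [0.11 0.12 0.12] M tool [ 0.15  0.08 -0.1 ] Mgrasp tool [ 0.05 -0.13 -0.1 ] 0.0455
```

Contact is at about 0.108 m. The rest takes about 8 N and the pitching moment hardly changes, so both ends seem to be bearing. I'll average a few readings before letting go.

```bash
python3 - <<'E'
from h import *
F=[];M=[]
for i in range(5):
    s=get_state(); F.append(s["force"]); M.append(s["ft_torque"]); wrist("f")
R=np.array(s["orientation"]); F=np.mean(F,0); M=np.mean(M,0); print(F.round(2),"Mgrasp tool",(R.T@(M-np.cross(.163*R[:,2],F))).round(3))
W=wcloud("f"); f=np.load("wf.npz"); L=(W-f["p"])@f["R"]
x=[];z=[]
for r in range(80,175,5): s=L[r,279:290]; x.append(np.nanmedian(s[:,0])); z.append(np.nanmin(s[:,2]))
c=np.polyfit(x,z,1); print("shaft slope in tool",np.degrees(np.arctan(c[0])).round(2))
img,_=capture("scene"); img=img[190:250,180:250]
w=cv2.imread("pics/wf.png"); cv2.imwrite("pics/f2.png",np.hstack([w[:,60:500],cv2.resize(img[...,::-1],(360,420),interpolation=3)]))
E
```

```text
[-1.29  1.04  5.42] Mgrasp tool [-0.083 -0.136 -0.136]
shaft slope in tool 0.55
```

View pics/f2.png

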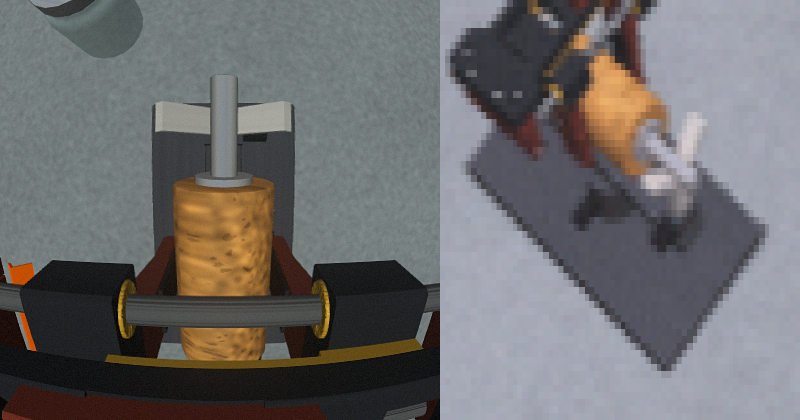

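The shaft is seated in the +y V (crop columns 154–292, shaft at 223). The net upward force of 5.4 N shows no pitching moment beyond the free-hanging value, so both Vs carry it. I'll ease off a little and let go.

play_rows(
  steps=[
    [[0,0,0,0,0,-0.02,30],[0,0,0,0,0,0,30],[0,0,0,0,0,0,56],[0,0,0,0,0,0,60],[0,0,0,0,0,0,65],[0,0,0,0,0,0,75],[0,0,0,0,0,0,100],[0,0,0,0,0,0,100],[0,0,0,0,0,0,100],[0,0,0,0,0,0,100],[0,0,0,0,0,0,100]],
  ],
)

```text
clock: 12.47
ee_pos: [0.4741, -0.2142, 0.2689]
orientation: [[0.2, 0.979, 0.024], [0.973, -0.202, 0.115], [0.118, -0.0, -0.993]]
force: [-0.1, 0.0, -0.5]
opening: 0.0878
```

```bash
python3 st.py
```

```text
12.47 grasp [ 0.478  -0.1954  0.107 ] tilt 6.76 F [-0.1  0.  -0.5] M [-0.18 -0.07 -0.01] M tool [-0.11 -0.17 -0.  ] Mgrasp tool [-0.13 -0.16 -0.  ] 0.0878
```

The forces are back to zero. I'll retreat straight up the tool axis.

play_rows(
  steps=[
    [[0,0,0,0,0,-0.5,100],[0,0,0,0,0,-1,100],[0,0,0,0,0,-1.5,100],[0,0,0,0,0,-2,100],[0,0,0,0,0,-2,100],[0,0,0,0,0,-2,100],[0,0,0,0,0,-2,100],[0,0,0,0,0,-2,100],[0,0,0,0,0,-1,100],[0,0,0,0,0,0,100],[0,0,0,0,0,0,100]],
  ],
)

```text
clock: 13.38
ee_pos: [0.4708, -0.2304, 0.4084]
orientation: [[0.2, 0.979, 0.025], [0.973, -0.202, 0.115], [0.117, 0.001, -0.993]]
force: [-0.0, 0.3, -0.4]
opening: 0.0875
```

```bash
python3 - <<'E'
from h import *
wrist("g"); capture("scene"); W=wcloud("g"); f=np.load("wg.npz"); hsv=cv2.cvtColor(f["img"],cv2.COLOR_RGB2HSV)
yaw=1.3685; ex=np.array([np.sin(yaw),-np.cos(yaw)]); ey=np.array([np.cos(yaw),np.sin(yaw)]); o=np.array([.4783,-.1956])
S=(W[...,:2]-o)@ex; T=(W[...,:2]-o)@ey
for t in range(-90,95,10):
    q=(abs(T-t/1000)<.003)&(abs(S)<.024)&(W[...,2]>.085)&(W[...,2]<.16)
    if q.sum()>5: print(t,q.sum(),"top z",np.percentile(W[q][:,2],95).round(4),"s of top",S[q][W[q][:,2]>np.percentile(W[q][:,2],80)].mean().round(4))
q=(hsv[...,1]>90)&(abs(S)<.03)&(W[...,2]>.085)&(W[...,2]<.16); print("cork t range",np.percentile(T[q],[0.5,99.5]).round(4))
E
```

```text
-90 38 top z 0.104 s of top 0.0009
-80 94 top z 0.1114 s of top 0.0012
-70 300 top z 0.1136 s of top -0.0021
-60 76 top z 0.1071 s of top 0.0001
-50 10 top z 0.1078 s of top -0.0013
-40 306 top z 0.1268 s of top 0.0013
-30 318 top z 0.1279 s of top 0.0002
-20 333 top z 0.129 s of top -0.0003
-10 343 top z 0.1303 s of top 0.0005
0 354 top z 0.1314 s of top -0.0001
10 372 top z 0.133 s of top 0.0001
20 366 top z 0.1339 s of top 0.0004
30 363 top z 0.1349 s of top 0.0001
40 370 top z 0.1357 s of top -0.0
50 99 top z 0.1207 s of top 0.0009
60 99 top z 0.1218 s of top -0.0
70 411 top z 0.131 s of top 0.0016
80 144 top z 0.129 s of top 0.0027
90 64 top z 0.1246 s of top 0.0001
cork t range [-0.0456  0.0444]
```

View pics/wg.png

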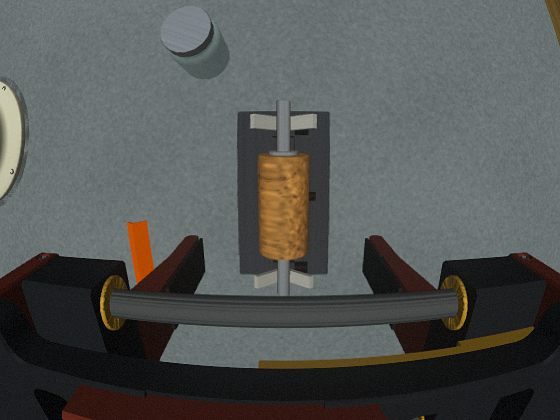

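The roller lies in both Vs, with the cork midway (it spans −45.6 to +44.4 mm). The jar and the rest have not moved. I'm handing it in.

```bash
python3 -c "
from cell import workorder; print(workorder.job_done())"
```

```text
the job is handed in; nothing more can be done
None
```

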